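Shut the parts cabinet

ROBOT

A 6-joint arm with a two-finger parallel gripper is mounted at the origin on the work surface. World frame = base frame: x ahead of the robot, y to its left, z up, the work surface at z = 0. Lengths are in m, angles in rad, forces in N, time in s.
With the tool pointing down it reaches from about 0.325 to 0.85 m from the base axis. Payload 4.4 kg.
Tool frame: the origin (TCP) lies at the very end of the fingers, on their centre line; the grasp point (between the pads) lies 19 mm behind it; x points along the fingers, y is the direction in which the jaws open and shut, and the axes are right-handed (so a half turn about x gives the same grasp; the last joint's range is limited). The gripper opens to 94 mm and grips with 3 to 60 N. Pads are 16 mm wide; open, the fingers measure 119 mm over their backs; the gripper's body (75 mm by 177 mm) begins 78 mm behind the grasp point.
Start: joints at [1.169, 0.207, 1.542, -0, 1.393, -0.15], TCP at [0.143, 0.557, 0.205] pointing down, gripper open.
Joint ranges: [-2.73, 2.73], [-0.86, 2.22], [0.23, 2.46], [-1.11, 4.25], [0.08, 2.63], [-2.82, 2.82]. Speed limits (rad/s): [2.79, 2.79, 3.14, 3.14, 3.14, 3.14].

INTERFACE

Orientations are given as a unit quaternion [x, y, z, w].
In Python, from station import env gives the robot as it stands.
- The arm moves only by the tool carry_out, never from a script. Its argument "motion" is a list of rows, each a list of 6 numbers: the shift along the world's x, y, z in units of 30 mm (1.0 is 30 mm), then the turn, a rotation vector about the world's x, y, z in units of 6 degrees (1.0 is 6 degrees). In form: [[x, y, z, ax, ay, az], ...]. A call has exactly 5 rows; each row shifts and turns the commanded pose from where the row before left it; what a row does not reach is not made up. A row lasts 1/12 s, in which the tool goes at most 41.7 mm and 7.16 degrees, less where a joint would pass 70% of its speed; a pose out of reach is approached as far as the arm can. A call is refused whole if a number of a shift passes 1 or a number of a turn 1, either way. A call with a gripper value outside its range is refused whole. "fingers" is the finger opening in mm, from 0 to 94, set as the call begins (left out, the last holds). The fingers move at their own pace and stop on an object; the grip force is fixed at half the most. Time passes only in rows, so rows that do not move let the fingers close, or fill a call up. It gives the time, the measured TCP pose, the force and the opening at its end, in the units of the state.
- env.observe(): the state, without advancing time (a new reading comes with each control period).
- env.camera(name): name is "scene" or "top"; returns a dict with "img" (400x640x3 uint8, red, green, blue), "range_z" (400x640 float32, m along the optical axis (not along the pixel's ray), 0 where there is no reading), "camera_matrix" (3x3 intrinsics, pixels), "distortion" ([k1, k2, p1, p2, k3] as OpenCV has them; the pictures are not rectified), "extrinsics" (4x4, takes a point from world to camera coordinates). Camera axes: x right, y up, looking along -z (the intrinsics and any distortion apply to the point x, -y, -z); pixel columns grow to the right and rows downward; lengths in m; the calibration is good to about 2 mm. A picture is of the moment at which its call begins.
- env.sign_off(): hands the job in, once; it reports no verdict.
Trained networks look in a picture, given as the dict that the camera call returned (one of the last four; its "shot" number tells which), for a name from the list of things; names that differ only in an ending like _2 or _b are one class to them, and where a whole thing is asked for, a point or a joint stands for the part that bears it (a point fixed in the world has none). Each returns a list of dicts, best first, with "p" (0 to 1); they miss things now and then, are a little off and sometimes report something else, mostly with a low value. They report only what shows in the picture. A call takes as long as a camera call.
- env.boxes_of(thing, picture): "point" ([column, row] as shares, 0 to 1, of the picture: columns of its width, rows of its height, amid what is visible of it).
- env.spot_point(thing, picture): "point" ([column, row] as shares, 0 to 1, of the picture: columns of its width, rows of its height: a listed point, or the origin of a listed thing).
The state is a dict: "clock": time; "joints": joint angles; "dq": joint speeds; "effort": joint torques, N m; "tool_pos": TCP position; "eef_rot": TCP orientation; "contact_force": force on the tool from outside, world axes, zero at the start; "moment": the same for the moment, N m; "finger_gap": opening from 0.0 (shut) to 1.0 (fully open).
Only numpy, scipy, OpenCV 4.12 (cv2) and the standard library are available. Lean on these libraries where they do the work, as an engineer would, in place of code of your own. Each camera call takes 0.05 s, during which the arm holds its last target. There are 200 camera calls.

TASK

Close up the parts cabinet: gently push both open drawers fully home, and only then swing the door shut flat over them. This is all pushing with the fingers: do not pinch, grip or slam anything, and do not lift or shift the things standing around and on the cabinet.

Things in the scene. Friction and masses are not known exactly. Their poses are not given: they have to be found in the camera images.
- cabinet: low grey steel parts cabinet fixed to the bench, 220 deep (x) x 290 wide (y) x 100 mm high. Origin: centre of its underside. Its x axis points from the open front (at x = -110 mm) to the rear, y to the left as seen from the robot, z up
- drawer_left (a joint): how far the left drawer stands out, m: 0 = fully home against a hard stop, up to 0.14. It slides along the cabinet's -x axis as it opens, needs about 2 N plus a little damping, and stays where it is left
- drawer_right (a joint): the same for the right drawer
- drawer_left_front (a point): front panel of the left drawer, plain grey steel, no handle, 134 wide x 80 mm high, 14 mm thick. This point: centre of its outer face (50 mm above the bench); axes as the cabinet's. It moves with the drawer; when home its outer face is flush with the cabinet's front (cabinet x = -110 mm, y = +70 mm)
- drawer_right_front (a point): the same for the right drawer (cabinet y = -70 mm)
- door (a joint): door angle, rad: 0 = shut, flat over both drawer fronts against a hard stop; about 1.57 = standing straight out towards the robot; up to 2.1. Turns about the vertical hinge at the cabinet's left front corner, needs about 0.12 Nm (1 N at 160 mm from the hinge), stays where it is left
- door_hinge (a point): point on the door's vertical hinge axis, 52 mm above the bench, at x = -112, y = +141 mm in the cabinet's frame
- door_face (a point): point on the outer face of the grey steel door, at mid height (52 mm above the bench), 160 mm along the door from the hinge, 14 mm outward of the hinge axis. The door is 282 long, 86 high, 12 mm thick. -x of this frame: outward normal; +y: along the door to the hinge; parallel to the cabinet's axes when shut. The face is flat: a dark flush pull near its free end, no knob or handle
- socket: deep steel wheel-nut socket standing upright, 32 mm diameter, 78 mm tall, in front of the cabinet on the right, outside the door's swing. Loose; to be left alone. Origin: centre of its underside
- spray_can: spray can, 52 mm diameter, 130 mm tall, standing in front and to the right of the cabinet. Loose; to be left alone. Origin: centre of its underside
- pad_carton: plain brown carton, 75 x 110 x 50 mm high, on the bench left of the cabinet. Loose; to be left alone. Origin: centre of its underside
- tin: round aluminium tin, 68 mm diameter, 45 mm tall, on the cabinet's top towards the rear. Loose; to be left alone. Origin: centre of its underside
- bulb_carton: small blue carton, 50 x 75 x 40 mm high, on the cabinet's top towards the rear. Loose; to be left alone. Origin: centre of its underside
- screwdriver: screwdriver lying on the bench, to the right. Loose; to be left alone. Origin: on its axis line
- grease_jar: jar, 64 mm diameter, 75 mm tall, on the bench right of the cabinet. Loose; to be left alone. Origin: centre of its underside

How it is judged:
On the way, in this order (a step that is already met when the one before it is completed fails the run):
1. both drawers are fully home (within 5 mm) while the door still stands open (more than 1 rad) (value of joint each of drawer_left, drawer_right below 0.005 m and value of joint door above 1 rad), for 0.2 s.
2. the door is shut (within 0.035 rad) (value of joint door below 0.035 rad), for 0.2 s.
At the end, for the whole second after the job is handed in: Both drawers home within 5 mm, the door shut within 0.035 rad (10 mm at its free edge), all at rest, and every loose thing within 20 mm of where it stood (value of joint each of drawer_left, drawer_right below 0.005 m and value of joint door below 0.035 rad and velocity of joint drawer_left between -0.02 and 0.02 m/s and velocity of joint drawer_right between -0.02 and 0.02 m/s and velocity of joint door between -0.02 and 0.02 rad/s and distance of each of socket, spray_can, pad_carton, tin, bulb_carton, screwdriver, grease_jar from where it was at the start of the episode below 0.02 m); the robot touches nothing.
It fails at once if a loose thing is lifted, shifted more than 20 mm or tipped (distance of any of socket, spray_can, pad_carton, tin, bulb_carton, screwdriver, grease_jar from where it was at the start of the episode above 0.02 m or angle between any of socket, spray_can, pad_carton, tin, bulb_carton, grease_jar's own z axis and vertical above 0.35 rad).
It fails at once if the door or a drawer front is pinched between the fingers (both of its sides touched at once) ((contact force between the fingers and door_c0 above 1 N and contact force between the fingers and door_c1 above 1 N) or (contact force between the fingers and drawer_left_c0 above 1 N and contact force between the fingers and drawer_left_c1 above 1 N) or (contact force between the fingers and drawer_right_c0 above 1 N and contact force between the fingers and drawer_right_c1 above 1 N)).
It fails at once if a drawer is slammed (faster than 0.5 m/s) or the door is (faster than 3 rad/s) (velocity of joint any of drawer_left, drawer_right below -0.5 m/s or velocity of joint door below -3 rad/s).
It fails at once if a drawer or the door is pushed with more than 60 N (contact force between the fingers and door above 60 N or contact force between the fingers and drawer_left above 60 N or contact force between the fingers and drawer_right above 60 N).
It also fails if it takes over 64 s, if anything falls off the work surface, if the arm or the gripper's body presses on something with over 40 N, if the wrist force passes 120 N, or if a joint passes its speed limit or range.

## Working session

There is one attempt and no reset: what is moved stays moved. The work goes in short steps, Python scripts to look and compute and a tool call to move; the robot and the scene stay as the last step left them, time stands still between calls to the robot, and variables do not carry over. Pictures are saved under pics/ and viewed, about 8 in all and at most 12, crops included, and the job is handed in when it is done.

Besides the shell and the picture viewer there is one more tool, called after ">>>" in YAML: its name, and indented under it one key for each argument. carry_out: Moves the arm, as the interface text tells. Its arguments: {"type":"object","properties":{"motion":{"type":"array"},"fingers":{"type":"number"}},"required":["motion"]}

```bash
mkdir -p pics; cat > h.py <<'E'
import numpy as np, cv2
from station import env
def world(c,px,z=None):
    u,v=px; K=c["camera_matrix"]
    n=cv2.undistortPoints(np.array([[[u,v]]],float),K,np.array(c["distortion"],float))[0,0]
    T=np.linalg.inv(c["extrinsics"]); d=np.array([n[0],-n[1],-1.])
    if z is None:
        r=c["range_z"][int(round(v)),int(round(u))]; return T[:3,:3]@(d*r)+T[:3,3]
    w=T[:3,:3]@d; return T[:3,3]+w*(z-T[2,3])/w[2]
E
python3 - <<'E'
from h import *
print(env.observe())
Z=dict(door_hinge=.052,door_face=.052,drawer_left_front=.05,drawer_right_front=.05,tin=.1,bulb_carton=.1)
for n in("top","scene"):
    c=env.camera(n); cv2.imwrite(f"pics/{n}1.png",c["img"][:,:,::-1])
    for t in["cabinet","drawer_left_front","drawer_right_front","door_hinge","door_face","socket","spray_can","pad_carton","tin","bulb_carton","screwdriver","grease_jar"]:
        r=env.spot_point(t,c)[:1]
        for q in r:
            p=np.array(q["point"])*[640,400]; print(n,t,round(q["p"],2),p.round(),world(c,p,Z.get(t,0)).round(3))
E
```

```text
{'clock': 0.0, 'joints': array([ 1.16850088e+00,  2.07411942e-01,  1.54291257e+00, -3.00562102e-05,
        1.39349581e+00, -1.50489483e-01]), 'dq': array([-0.00102434, -0.00014939,  0.00017031, -0.00160379, -0.00017554,
        0.00027325]), 'effort': array([ 1.18953230e-03, -3.70854878e+01, -2.81428814e+01,  6.98761409e-02,
        3.59510549e-02, -1.85580193e-04]), 'tool_pos': array([0.14296483, 0.55612649, 0.20431501]), 'eef_rot': array([ 0.08802935,  0.70171447, -0.08955047,  0.70130474]), 'contact_force': array([ 0.45276376, -0.03990547,  0.59411332]), 'moment': array([ 0.0058251 , -0.00029631, -0.01987653]), 'finger_gap': 0.9963396349573368}
top cabinet 0.56 [264. 156.] [0.75  0.051 0.   ]
top drawer_left_front 0.97 [241. 226.] [0.541 0.109 0.05 ]
top drawer_right_front 0.94 [295. 216.] [ 0.57  -0.046  0.05 ]
top door_hinge 0.56 [217. 195.] [0.629 0.178 0.052]
top door_face 0.87 [197. 249.] [0.477 0.231 0.052]
top socket 0.66 [343. 248.] [ 0.478 -0.184  0.   ]
top spray_can 0.87 [355. 209.] [ 0.593 -0.22   0.   ]
top pad_carton 0.84 [188. 168.] [0.718 0.278 0.   ]
top bulb_carton 0.66 [241. 130.] [0.803 0.102 0.1  ]
top screwdriver 0.87 [455. 265.] [ 0.424 -0.514  0.   ]
top grease_jar 0.87 [349. 164.] [ 0.726 -0.203  0.   ]
scene cabinet 0.94 [398. 206.] [0.76  0.044 0.   ]
scene drawer_left_front 0.61 [346. 143.] [0.538 0.1   0.05 ]
scene drawer_right_front 0.66 [328. 177.] [ 0.576 -0.029  0.05 ]
scene door_hinge 0.71 [392. 144.] [0.644 0.176 0.052]
scene door_face 0.93 [356. 109.] [0.477 0.229 0.052]
scene socket 0.67 [265. 202.] [ 0.474 -0.174 -0.   ]
scene spray_can 0.57 [289. 235.] [ 0.596 -0.209  0.   ]
scene pad_carton 0.62 [426. 149.] [0.71  0.269 0.   ]
scene tin 0.75 [397. 215.] [ 0.798 -0.044  0.1  ]
scene bulb_carton 0.87 [430. 177.] [0.8   0.102 0.1  ]
scene screwdriver 0.93 [149. 281.] [ 0.424 -0.515  0.   ]
scene grease_jar 0.71 [332. 262.] [ 0.728 -0.196  0.   ]
```

View pics/top1.png

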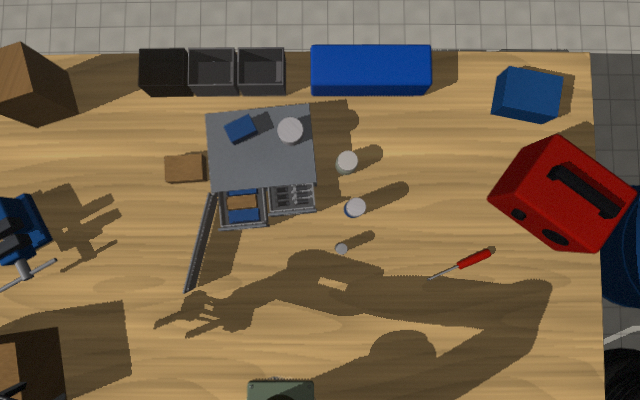

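View pics/scene1.png

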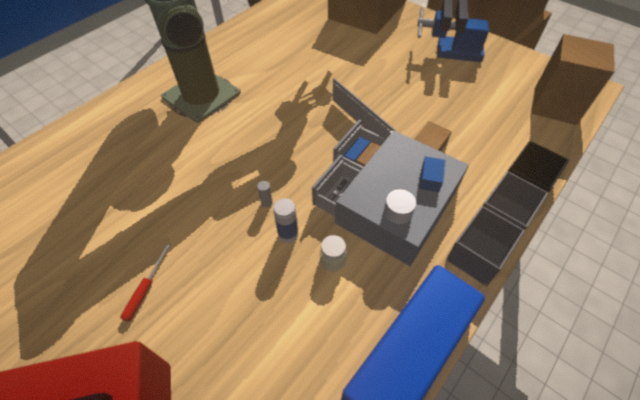

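The top view shows the cabinet at about (260,150), both drawers open at (242,208) and (292,198), and the door standing out at (200,243). The scene view agrees. Next I'll fit the geometry from depth.

```bash
python3 - <<'E'
from h import *
from scipy.spatial.transform import Rotation as R
print(R.from_quat(env.observe()["eef_rot"]).as_matrix().round(2))
c=env.camera("top"); K=c["camera_matrix"]
v,u=np.mgrid[90:310,160:330]; px=np.stack([u.ravel(),v.ravel()],1).astype(float)
n=cv2.undistortPoints(px[:,None],K,np.array(c["distortion"],float))[:,0]
r=c["range_z"][v.ravel(),u.ravel()]; T=np.linalg.inv(c["extrinsics"])
P=(np.c_[n[:,0],-n[:,1],-np.ones(len(n))]*r[:,None])@T[:3,:3].T+T[:3,3]
P=P[r>0]
top=P[(abs(P[:,2]-.1)<.006)&(P[:,0]>.645)]
(cx,cy),s,a=cv2.minAreaRect(top[:,:2].astype(np.float32)); print("cab",cx,cy,s,a)
d=P[(P[:,2]>.075)&(P[:,2]<.105)&(P[:,0]<.62)&(P[:,1]>.165)]
print("door",cv2.minAreaRect(d[:,:2].astype(np.float32)),cv2.fitLine(d[:,:2].astype(np.float32),cv2.DIST_HUBER,0,.01,.01).ravel())
f=P[(P[:,2]>.07)&(P[:,2]<.1)&(P[:,0]<.62)&(P[:,1]<.165)]
for lo,hi in((.06,.14),(-.09,0)):
    g=f[(f[:,1]>lo)&(f[:,1]<hi)]; g=g[g[:,0]<g[:,0].min()+.02]; print("front",len(g),g.min(0),g.mean(0))
E
```

```text
[[-0.    0.25  0.97]
 [-0.    0.97 -0.25]
 [-1.   -0.   -0.  ]]
cab 0.7574347257614136 0.049497202038764954 (0.22194139659404755, 0.29122090339660645) 5.5139546394348145
door ((0.49114739894866943, 0.22106826305389404), (0.014868494123220444, 0.26685386896133423), 77.04591369628906) [ 0.97322917 -0.22983694  0.491707    0.21979292]
front 159 [0.53328946 0.06073509 0.07263836] [0.54189357 0.09987169 0.08493583]
front 180 [ 0.57363106 -0.08790167  0.07005161] [ 0.5830761  -0.04416433  0.08460515]
```

>>> carry_out:
  motion:
    - [0.58,-0.77,0,0,0,0.17]
    - [0.58,-0.77,0,0,0,0.17]
    - [0.58,-0.77,0,0,0,0.17]
    - [0.58,-0.77,0,0,0,0.17]
    - [0.58,-0.77,0,0,0,0.17]
  fingers: 0

```text
clock: 1.77
tool_pos: [0.2308, 0.4403, 0.2055]
eef_rot: [0.057, 0.705, -0.057, 0.705]
contact_force: [0.6, 0.4, -0.4]
finger_gap: 0.683
```

>>> carry_out:
  motion:
    - [0.58,-0.77,0,0,0,0.17]
    - [0.58,-0.77,0,0,0,0.17]
    - [0.58,-0.77,0,0,0,0.17]
    - [0.58,-0.77,0,0,0,0.17]
    - [0.58,-0.77,0,0,0,0.17]

```text
clock: 2.18
tool_pos: [0.3179, 0.3247, 0.2057]
eef_rot: [0.026, 0.706, -0.026, 0.707]
contact_force: [0.3, 0.1, -0.5]
finger_gap: 0.327
```

>>> carry_out:
  motion:
    - [0.58,-0.77,0,0,0,0.17]
    - [0.58,-0.77,0,0,0,0.17]
    - [0.58,-0.77,0,0,0,0.17]
    - [0.58,-0.77,0,0,0,0.17]
    - [0.58,-0.77,0,0,0,0.17]

```text
clock: 2.6
tool_pos: [0.405, 0.2091, 0.2057]
eef_rot: [-0.006, 0.707, 0.006, 0.707]
contact_force: [0.4, -0.3, -0.2]
finger_gap: 0.008
```

>>> carry_out:
  motion:
    - [0.58,-0.77,0,0,0,0.17]
    - [0.58,-0.77,0,0,0,0.17]
    - [0.58,-0.77,0,0,0,0.17]
    - [0.58,-0.77,0,0,0,0.17]
    - [0.58,-0.77,0,0,0,0.17]

```text
clock: 3.02
tool_pos: [0.492, 0.0935, 0.2056]
eef_rot: [-0.037, 0.706, 0.037, 0.706]
contact_force: [-0.1, 0.3, 0.7]
finger_gap: 0.001
```

>>> carry_out:
  motion:
    - [0,0,-1,0,0,0]
    - [0,0,-1,0,0,0]
    - [0,0,-1,0,0,0]
    - [0,0,-1,0,0,0]
    - [0,0,-1,0,0,0]

```text
clock: 3.43
tool_pos: [0.4915, 0.0947, 0.0545]
eef_rot: [-0.037, 0.706, 0.037, 0.707]
contact_force: [0.7, 1.6, -0.1]
finger_gap: 0.007
```

>>> carry_out:
  motion:
    - [0.4,0.04,0,0,0,0]
    - [0.4,0.04,0,0,0,0]
    - [0.4,0.04,0,0,0,0]
    - [0.4,0.04,0,0,0,0]
    - [0.4,0.04,0,0,0,0]

```text
clock: 3.85
tool_pos: [0.5497, 0.1007, 0.0543]
eef_rot: [-0.037, 0.708, 0.037, 0.704]
contact_force: [-3.2, -1.1, -0.3]
finger_gap: 0.006
```

>>> carry_out:
  motion:
    - [0.4,0.04,0,0,0,0]
    - [0.4,0.04,0,0,0,0]
    - [0.4,0.04,0,0,0,0]
    - [0.4,0.04,0,0,0,0]
    - [0.4,0.04,0,0,0,0]

```text
clock: 4.27
tool_pos: [0.6098, 0.1063, 0.0543]
eef_rot: [-0.037, 0.708, 0.037, 0.704]
contact_force: [-2.6, -1.5, -1.0]
finger_gap: 0.003
```

Contact is gentle at about 3 N, so I'll creep towards the stop.

>>> carry_out:
  motion:
    - [0.1,0.01,0,0,0,0]
    - [0.1,0.01,0,0,0,0]
    - [0.1,0.01,0,0,0,0]
    - [0.1,0.01,0,0,0,0]
    - [0.1,0.01,0,0,0,0]

```text
clock: 4.68
tool_pos: [0.6255, 0.1082, 0.0551]
eef_rot: [-0.037, 0.707, 0.037, 0.706]
contact_force: [-1.4, -1.6, -1.7]
finger_gap: 0.004
```

>>> carry_out:
  motion:
    - [0.07,0.007,0,0,0,0]
    - [0.07,0.007,0,0,0,0]
    - [0.07,0.007,0,0,0,0]
    - [0,0,0,0,0,0]
    - [0,0,0,0,0,0]

```text
clock: 5.1
tool_pos: [0.6304, 0.1088, 0.0552]
eef_rot: [-0.037, 0.708, 0.037, 0.704]
contact_force: [-8.2, -2.3, 2.3]
finger_gap: 0.005
```

>>> carry_out:
  motion:
    - [0.04,0,0,0,0,0]
    - [0.04,0,0,0,0,0]
    - [0,0,0,0,0,0]
    - [0,0,0,0,0,0]
    - [0,0,0,0,0,0]

```text
clock: 5.52
tool_pos: [0.6303, 0.1088, 0.0552]
eef_rot: [-0.037, 0.71, 0.037, 0.702]
contact_force: [-14.3, -2.8, 6.7]
finger_gap: 0.005
```

>>> carry_out:
  motion:
    - [-0.6,-0.06,0,0,0,0]
    - [-1,-0.1,0,0,0,0]
    - [-1,-0.1,0,0,0,0]
    - [-1,-0.1,0,0,0,0]
    - [0,-0.7,0,0,0,0]

```text
clock: 5.93
tool_pos: [0.521, 0.0801, 0.0543]
eef_rot: [-0.037, 0.708, 0.039, 0.704]
contact_force: [-0.6, 0.7, -0.2]
finger_gap: 0.009
```

>>> carry_out:
  motion:
    - [0,-1,0,0,0,0]
    - [0,-1,0,0,0,0]
    - [0,-1,0,0,0,0]
    - [0,-0.7,0,0,0,0]
    - [0,0,0,0,0,0]

```text
clock: 6.35
tool_pos: [0.5293, -0.0374, 0.0568]
eef_rot: [-0.036, 0.704, 0.035, 0.708]
contact_force: [0.2, 0.3, -0.2]
finger_gap: 0.005
```

>>> carry_out:
  motion:
    - [0.4,0.04,0,0,0,0]
    - [0.4,0.04,0,0,0,0]
    - [0.4,0.04,0,0,0,0]
    - [0.4,0.04,0,0,0,0]
    - [0.4,0.04,0,0,0,0]

```text
clock: 6.77
tool_pos: [0.5878, -0.0271, 0.0561]
eef_rot: [-0.037, 0.706, 0.037, 0.706]
contact_force: [-2.7, -1.4, 2.5]
finger_gap: 0.01
```

>>> carry_out:
  motion:
    - [0.4,0.03,0,0,0,0]
    - [0.4,0.03,0,0,0,0]
    - [0.3,0.02,0,0,0,0]
    - [0.2,0.02,0,0,0,0]
    - [0.1,0.01,0,0,0,0]

```text
clock: 7.18
tool_pos: [0.6298, -0.0235, 0.0556]
eef_rot: [-0.037, 0.706, 0.037, 0.706]
contact_force: [-2.7, 0.6, 0.9]
finger_gap: 0.004
```

>>> carry_out:
  motion:
    - [0.08,0.01,0,0,0,0]
    - [0.08,0.01,0,0,0,0]
    - [0.08,0.01,0,0,0,0]
    - [0.08,0.01,0,0,0,0]
    - [0,0,0,0,0,0]

```text
clock: 7.6
tool_pos: [0.6389, -0.0232, 0.0554]
eef_rot: [-0.037, 0.706, 0.037, 0.706]
contact_force: [-1.5, 1.0, 0.4]
finger_gap: 0.004
```

>>> carry_out:
  motion:
    - [0.06,0.01,0,0,0,0]
    - [0.06,0.01,0,0,0,0]
    - [0.06,0.01,0,0,0,0]
    - [0,0,0,0,0,0]
    - [0,0,0,0,0,0]

```text
clock: 8.02
tool_pos: [0.6429, -0.0229, 0.0553]
eef_rot: [-0.037, 0.707, 0.037, 0.705]
contact_force: [-4.7, 0.1, 2.5]
finger_gap: 0.006
```

>>> carry_out:
  motion:
    - [0.04,0,0,0,0,0]
    - [0.04,0,0,0,0,0]
    - [0.04,0,0,0,0,0]
    - [0,0,0,0,0,0]
    - [0,0,0,0,0,0]

```text
clock: 8.43
tool_pos: [0.6427, -0.0228, 0.0553]
eef_rot: [-0.037, 0.71, 0.037, 0.702]
contact_force: [-15.0, -1.2, 9.7]
finger_gap: 0.001
```

>>> carry_out:
  motion:
    - [-1,0,0,0,0,0]
    - [-1,0,0.6,0,0,0]
    - [-1,0,0.9,0,0,0]
    - [-0.6,0,1,0,0,0]
    - [-0.4,0.3,1,0,0,0]

```text
clock: 8.85
tool_pos: [0.5259, -0.0144, 0.161]
eef_rot: [-0.037, 0.706, 0.036, 0.706]
contact_force: [0.8, -0.4, 0.6]
finger_gap: 0.008
```

>>> carry_out:
  motion:
    - [-0.2,1,0.3,0,0,0]
    - [-0.2,1,0,0,0,0]
    - [-0.2,1,0,0,0,0]
    - [-0.2,1,0,0,0,0]
    - [-0.2,1,0,0,0,0]

```text
clock: 9.27
tool_pos: [0.4985, 0.1378, 0.1704]
eef_rot: [-0.037, 0.705, 0.037, 0.708]
contact_force: [1.1, 0.2, -0.6]
finger_gap: 0.004
```

>>> carry_out:
  motion:
    - [-0.2,1,0,0,0,0]
    - [-0.2,1,0,0,0,0]
    - [-0.2,1,0,0,0,0]
    - [-0.2,1,0,0,0,0]
    - [-0.2,1,0,0,0,0]

```text
clock: 9.68
tool_pos: [0.4683, 0.2884, 0.1701]
eef_rot: [-0.036, 0.705, 0.037, 0.707]
contact_force: [0.3, -0.1, 0.8]
finger_gap: 0.007
```

```bash
python3 - <<'E'
from h import *
print(env.observe()["tool_pos"])
c=env.camera("top"); cv2.imwrite("pics/top2.png",cv2.resize(c["img"][80:310,100:420,::-1],None,fx=2,fy=2))
for t in["drawer_left_front","drawer_right_front","door_face","door_hinge"]:
    for q in env.spot_point(t,c)[:1]:
        p=np.array(q["point"])*[640,400]; print(t,q["p"],p.round(),world(c,p,.05).round(3))
E
```

```text
[0.46827479 0.28842662 0.17009259]
drawer_left_front 0.74 [239. 188.] [0.651 0.114 0.05 ]
drawer_right_front 0.49 [292. 186.] [ 0.656 -0.037  0.05 ]
door_face 0.91 [196. 250.] [0.475 0.236 0.05 ]
door_hinge 0.95 [215. 193.] [0.637 0.183 0.05 ]
```

View pics/top2.png

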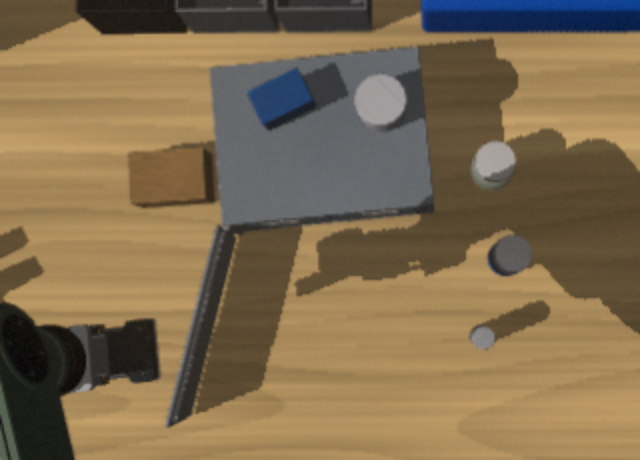

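```bash
python3 - <<'E'
import numpy as np
H=np.array([.6326,.179])
def p(t,r=.19,d=.022):
    a=np.radians(-84.5-t); b=a-np.pi/2
    return H+r*np.array([np.cos(a),np.sin(a)])+d*np.array([np.cos(b),np.sin(b)])
prev=None
for t in [108]+list(range(103,-1,-5))+[0]:
    q=p(t); print(t,q.round(3),None if prev is None else ((q-prev)/.03).round(2)); prev=q
E
```

```text
108 [0.452 0.242] None
103 [0.447 0.226] [-0.16 -0.53]
98 [0.444 0.209] [-0.11 -0.54]
93 [0.442 0.193] [-0.06 -0.55]
88 [0.441 0.176] [-0.02 -0.56]
83 [0.442 0.159] [ 0.03 -0.56]
78 [0.445 0.143] [ 0.08 -0.55]
73 [0.449 0.127] [ 0.13 -0.54]
68 [0.454 0.111] [ 0.18 -0.53]
63 [0.461 0.095] [ 0.22 -0.51]
58 [0.468 0.081] [ 0.26 -0.49]
53 [0.478 0.067] [ 0.31 -0.46]
48 [0.488 0.054] [ 0.35 -0.44]
43 [0.499 0.042] [ 0.38 -0.4 ]
38 [0.512 0.031] [ 0.42 -0.37]
33 [0.525 0.021] [ 0.45 -0.33]
28 [0.54  0.012] [ 0.47 -0.29]
23 [0.554 0.004] [ 0.5  -0.25]
18 [ 0.57  -0.002] [ 0.52 -0.2 ]
13 [ 0.586 -0.007] [ 0.53 -0.16]
8 [ 0.602 -0.01 ] [ 0.54 -0.11]
3 [ 0.619 -0.012] [ 0.55 -0.06]
0 [ 0.629 -0.012] [ 0.33 -0.02]
```

>>> carry_out:
  motion:
    - [-0.2,0,-0.8,0,0,0]
    - [-0.2,0,-0.8,0,0,0]
    - [-0.2,0,-0.8,0,0,0]
    - [0,0,-0.8,0,0,0]
    - [0,0,-0.6,0,0,0]

```text
clock: 10.35
tool_pos: [0.4491, 0.2846, 0.0536]
eef_rot: [-0.036, 0.707, 0.036, 0.706]
contact_force: [-0.7, -0.5, -0.1]
finger_gap: 0.004
```

>>> carry_out:
  motion:
    - [0,-0.4,0,0,0,0]
    - [0,-0.4,0,0,0,0]
    - [0,-0.4,0,0,0,0]
    - [0,-0.4,0,0,0,0]
    - [-0.15,-0.5,0,0,0,0]

```text
clock: 10.77
tool_pos: [0.4476, 0.2226, 0.0575]
eef_rot: [-0.036, 0.704, 0.037, 0.708]
contact_force: [0.1, 0.8, 0.2]
finger_gap: 0.003
```

>>> carry_out:
  motion:
    - [-0.11,-0.54,0,0,0,0]
    - [-0.06,-0.55,0,0,0,0]
    - [-0.02,-0.56,0,0,0,0]
    - [0.03,-0.56,0,0,0,0]
    - [0.08,-0.55,0,0,0,0]

```text
clock: 11.18
tool_pos: [0.444, 0.1392, 0.0573]
eef_rot: [-0.036, 0.705, 0.037, 0.708]
contact_force: [0.0, 0.6, 0.3]
finger_gap: 0.009
```

>>> carry_out:
  motion:
    - [0.13,-0.54,0,0,0,0]
    - [0.18,-0.53,0,0,0,0]
    - [0.22,-0.51,0,0,0,0]
    - [0.26,-0.49,0,0,0,0]
    - [0.31,-0.46,0,0,0,0]

```text
clock: 11.6
tool_pos: [0.4767, 0.063, 0.0572]
eef_rot: [-0.036, 0.705, 0.036, 0.707]
contact_force: [0.3, 1.4, 0.4]
finger_gap: 0.005
```

>>> carry_out:
  motion:
    - [0.35,-0.44,0,0,0,0]
    - [0.38,-0.4,0,0,0,0]
    - [0.42,-0.37,0,0,0,0]
    - [0.45,-0.33,0,0,0,0]
    - [0.47,-0.29,0,0,0,0]

```text
clock: 12.02
tool_pos: [0.5388, 0.0082, 0.0566]
eef_rot: [-0.037, 0.706, 0.036, 0.707]
contact_force: [-0.1, 1.6, 0.4]
finger_gap: 0.004
```

```bash
python3 - <<'E'
from h import *
c=env.camera("top"); cv2.imwrite("pics/top3.png",cv2.resize(c["img"][80:310,100:420,::-1],None,fx=2,fy=2))
E
```

```text
(no output)
```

View pics/top3.png

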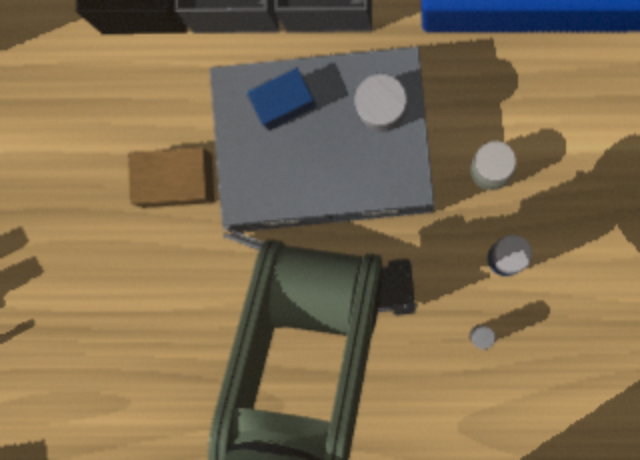

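The door is following: its hinge end shows at (240,238), now close to the cabinet front, and the loose things are where they stood. I'll continue to shut.

>>> carry_out:
  motion:
    - [0.5,-0.25,0,0,0,0]
    - [0.52,-0.2,0,0,0,0]
    - [0.5,-0.16,0,0,0,0]
    - [0.4,-0.08,0,0,0,0]
    - [0.3,-0.04,0,0,0,0]

```text
clock: 12.48
tool_pos: [0.6054, -0.0131, 0.0563]
eef_rot: [-0.037, 0.706, 0.036, 0.707]
contact_force: [-0.9, -0.0, -0.3]
finger_gap: 0.005
```

>>> carry_out:
  motion:
    - [0.15,0,0,0,0,0]
    - [0.1,0,0,0,0,0]
    - [0.1,0,0,0,0,0]
    - [0.1,0,0,0,0,0]
    - [0.05,0,0,0,0,0]

```text
clock: 12.9
tool_pos: [0.6193, -0.0118, 0.0555]
eef_rot: [-0.037, 0.706, 0.037, 0.706]
contact_force: [-0.4, 0.2, 0.2]
finger_gap: 0.002
```

>>> carry_out:
  motion:
    - [0.06,0,0,0,0,0]
    - [0.06,0,0,0,0,0]
    - [0.06,0,0,0,0,0]
    - [0.06,0,0,0,0,0]
    - [0.06,0,0,0,0,0]

```text
clock: 13.32
tool_pos: [0.6258, -0.0117, 0.0554]
eef_rot: [-0.037, 0.708, 0.037, 0.704]
contact_force: [-11.5, -0.1, 9.0]
finger_gap: 0.007
```

>>> carry_out:
  motion:
    - [0.04,0,0,0,0,0]
    - [0.04,0,0,0,0,0]
    - [0,0,0,0,0,0]
    - [0,0,0,0,0,0]
    - [0,0,0,0,0,0]

```text
clock: 13.73
tool_pos: [0.6256, -0.0117, 0.0554]
eef_rot: [-0.037, 0.71, 0.037, 0.702]
contact_force: [-14.3, -0.2, 10.8]
finger_gap: 0.008
```

The door is firmly against its stop at the expected place. Now I'll back off, rise clear and check.

>>> carry_out:
  motion:
    - [-0.3,0,0,0,0,0]
    - [-1,0,0,0,0,0]
    - [-1,0,0,0,0,0]
    - [-1,0,0.5,0,0,0]
    - [-1,0,1,0,0,0]

```text
clock: 14.15
tool_pos: [0.4977, -0.0111, 0.0965]
eef_rot: [-0.036, 0.709, 0.038, 0.703]
contact_force: [-0.4, -0.9, 0.8]
finger_gap: 0.004
```

>>> carry_out:
  motion:
    - [-0.8,0.8,1,0,0,0]
    - [-0.8,1,1,0,0,0]
    - [-0.3,1,1,0,0,0]
    - [0,1,0.5,0,0,0]
    - [0,1,0,0,0,0]

```text
clock: 14.57
tool_pos: [0.454, 0.1262, 0.2022]
eef_rot: [-0.036, 0.702, 0.037, 0.71]
contact_force: [0.7, 0.7, -0.3]
finger_gap: 0.003
```

>>> carry_out:
  motion:
    - [0,1,0,0,0,0]
    - [0,1,0,0,0,0]
    - [0,1,0,0,0,0]
    - [0,0.5,0,0,0,0]
    - [0,0,0,0,0,0]

```text
clock: 14.98
tool_pos: [0.4511, 0.2326, 0.1972]
eef_rot: [-0.038, 0.706, 0.039, 0.707]
contact_force: [-0.3, 0.2, 0.5]
finger_gap: 0.001
```

```bash
python3 - <<'E'
from h import *
c=env.camera("top"); cv2.imwrite("pics/top4.png",cv2.resize(c["img"][80:310,100:420,::-1],None,fx=2,fy=2))
Z=dict(door_hinge=.052,door_face=.052,tin=.1,bulb_carton=.1)
for t in["door_hinge","door_face","socket","spray_can","pad_carton","bulb_carton","screwdriver","grease_jar"]:
    for q in env.spot_point(t,c)[:1]:
        p=np.array(q["point"])*[640,400]; print(t,round(q["p"],2),world(c,p,Z.get(t,0)).round(3))
E
```

```text
door_hinge 0.94 [0.627 0.18  0.052]
door_face 0.57 [0.631 0.012 0.052]
socket 0.57 [ 0.49  -0.179  0.   ]
spray_can 0.58 [ 0.593 -0.208  0.   ]
pad_carton 0.71 [0.709 0.276 0.   ]
bulb_carton 0.68 [0.801 0.098 0.1  ]
screwdriver 0.79 [ 0.416 -0.524  0.   ]
grease_jar 0.86 [ 0.723 -0.2    0.   ]
```

View pics/top4.png

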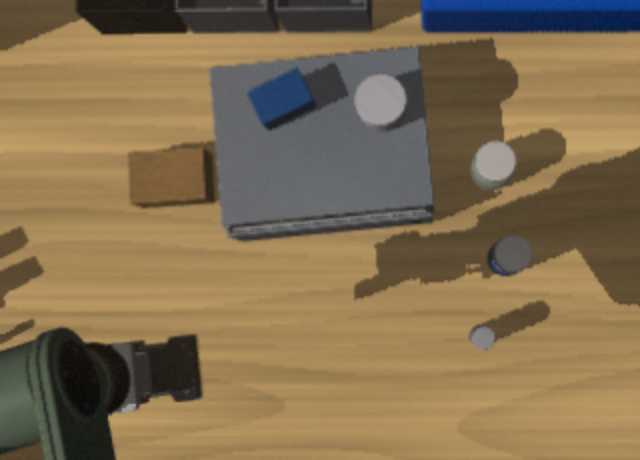

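The door lies flat along the cabinet front, from (230,232) to (432,213). All the loose things look unmoved and the arm is clear.

```bash
python3 -c "
from station import env
print(env.observe()['dq'].round(3)); print(env.sign_off())"
```

```text
[ 0.006  0.001 -0.002  0.002 -0.001  0.001]
the job is handed in; nothing more can be done
None
```

The cabinet is closed: I pushed the left drawer home, then the right, and then swung the door shut, all with closed fingers and without gripping anything. I handed the job in at about 15 s on the robot's clock.

- **Drawers:** each came up against its hard stop where the geometry predicted. The end-of-move wrist readings were about 16–18 N. A picture taken with the door still at about 1.9 rad showed both drawers home.
- **Door:** it stopped at the shut position within about 1 mm of the expected finger position, at about 18 N. The last picture shows it flat along the cabinet front.
- **Loose things:** the picture shows those around and on the cabinet unmoved. The networks' last positions differ from the first by up to about 13 mm (socket 13 mm, screwdriver 13 mm, spray can 12 mm). I put this down to scatter in the networks, since the arm never came near the screwdriver. The tin was checked only by eye.
- **Arm:** it was clear of everything and at rest at hand-in.

No check failed. Force was only read at the end of each move, so brief peaks in between were not seen.

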